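# Push-test two tint dispensers and reject the one that binds

### The arm

A 6-joint arm with a two-finger parallel gripper is mounted at the origin on the work surface. World frame = base frame: x ahead of the robot, y to its left, z up, the work surface at z = 0. Lengths are in m, angles in rad, forces in N, time in s.
With the tool pointing down it reaches from about 0.3 to 0.75 m from the base axis. Payload 8.5 kg.
Tool frame: the origin (TCP) lies between the finger pads; the fingertips stand 8 mm ahead of it and the grasp point (between the pads) lies 11 mm behind it (robot.tip_extent is the distance from the TCP to the fingertips, in m); z points along the fingers, y is the line along which they close (so a half turn about z gives the same grasp; the last joint's range is limited). The gripper opens to 88 mm and grips with 3 to 60 N. Pads are 18 mm wide; open, the fingers measure 123 mm over their backs; the gripper's body (75 mm by 187 mm) begins 45 mm behind the grasp point.
Start: joints at [-1.333, 0.381, 1.297, -0, 1.464, -0.215], TCP at [0.241, -0.495, 0.247] pointing down, gripper open.
Joint ranges: [-3.11, 3.11], [-0.89, 2.33], [0.22, 2.48], [-1.42, 4.56], [0.17, 2.85], [-2.88, 2.88]. Speed limits (rad/s): [2.39, 2.39, 3.14, 3.14, 3.14, 3.14].

### API

Orientations are given as a 3x3 rotation matrix whose columns are the frame's x, y, z axes.
In Python, from bench import robot gives the robot as it stands.
- The arm moves only by the shell command python3 -m jog 'ROWS'. ROWS is JSON, a list of rows, each a list of 7 numbers: the turn, a rotation vector about the tool's x, y, z in degrees, then the shift along the tool's x, y, z in mm, then the closure, from 0 (fully open) to 1 (shut). A call has 1 to 8 rows; each row shifts and turns the commanded pose from where the row before left it, along the tool's axes as they then stand; what a row does not reach is not made up. A row lasts 1/12 s, in which the tool goes at most 41.7 mm and 7.16 degrees, less where a joint would pass 70% of its speed; a pose out of reach is approached as far as the arm can. A call is refused whole if a number of a shift passes 41.7 or a number of a turn 7.16, either way. A call with a gripper value outside its range is refused whole. The fingers move at their own pace and stop on an object; the grip force is fixed at half the most. Time passes only in rows, so rows that do not move let the fingers close. It gives the time, the measured TCP pose, the force, the opening and the grip force at its end, in the units of the state.
- robot.get_obs(): the state, without advancing time (a new reading comes with each control period).
- robot.snapshot(name): name is "side" or "top"; returns (picture, depth): 480x640x3 uint8, red, green, blue; 480x640 float32, m along the optical axis (not along the pixel's ray), 0 where there is no reading.
- robot.camera_params(name): a dict with "intrinsics" (3x3 intrinsics, pixels), "xyz" and "rotation" of the camera in the world. Camera axes: x right, y up, looking along -z (the intrinsics and any distortion apply to the point x, -y, -z); pixel columns grow to the right and rows downward; lengths in m; the calibration is good to about 2 mm. A picture is of the moment at which its call begins. camera_params takes no time and is no camera call.
- robot.job_done(): hands the job in; it is judged then, once.
The state is a dict: "time": time; "q": joint angles; "joint_velocities": joint speeds; "effort": joint torques, N m; "eef_pos": TCP position; "eef_rot": TCP orientation; "ft_force": force on the tool from outside, world axes, zero at the start; "torque": the same for the moment, N m; "width": finger opening in m; "grasp_force": force on a finger pad.
Only numpy, scipy, OpenCV 4.12 (cv2) and the standard library are available. Lean on these libraries where they do the work, as an engineer would, in place of code of your own. Each camera call takes 0.05 s, during which the arm holds its last target. There are 200 camera calls.

### The job

Two washed tint dispensers stand in the drying rack and one of them binds inside; you cannot see which. Try both by pressing each plunger straight down: leave the one that runs smoothly in the rack with its plunger fully home, and as soon as the other stiffens stop pressing, never forcing it past 20 N, and stand that dispenser upright in the red reject tray with its plunger left as it is. Leave the jar, the tin and the brush where they are.

Things in the scene. Friction and masses are not known exactly. Their poses are not given: they have to be found in the camera images.
- rack: Fixed plywood drying rack, 100 x 240 x 45 mm (x, y, height), standing on the bench. Origin: centre of its underside; its long side is y. Two round wells, 43 mm across and 37 mm deep, lie 60 mm either side of its centre along y; their floors are 8 mm above the bench. Turned up to 0.25 rad.
- well_0 (a point): Centre of the floor of the rack's well on its -y side.
- well_1 (a point): Centre of the floor of the rack's well on its +y side.
- tray: Fixed red open reject tray, 170 x 150 x 45 mm outside (x, y, height), walls and floor 5 mm thick. Origin: centre of its underside.
- dispenser_a: One of two identical empty hand dispensers: upright opaque white barrel, 40 mm outside diameter, 100 mm tall, blue band, grey top, about 0.3 kg; a plunger with a black thumb pad stands out of its top. Origin: centre of the barrel's underside, z up along the barrel. Stands loose in a well of the rack, 63 mm of the barrel showing above the rack.
- dispenser_b: One of two identical empty hand dispensers: upright opaque white barrel, 40 mm outside diameter, 100 mm tall, blue band, grey top, about 0.3 kg; a plunger with a black thumb pad stands out of its top. Origin: centre of the barrel's underside, z up along the barrel. Stands loose in a well of the rack, 63 mm of the barrel showing above the rack.
- plunger_a (a joint): Plunger travel of dispenser_a in m: 0 = out, 0.030 = fully home; starts 0 to 5 mm in. A healthy one takes an even 3 to 4 N up to 28 mm, then meets a sprung end (2.5 N per mm more) and stays home when left. A faulty one starts the same but binds at 12 to 15 mm: from there resistance climbs about 2.5 N per mm, and it springs back a little when let go. Over 20 N on the pad does damage.
- plunger_b (a joint): Plunger travel of dispenser_b in m: 0 = out, 0.030 = fully home; starts 0 to 5 mm in. A healthy one takes an even 3 to 4 N up to 28 mm, then meets a sprung end (2.5 N per mm more) and stays home when left. A faulty one starts the same but binds at 12 to 15 mm: from there resistance climbs about 2.5 N per mm, and it springs back a little when let go. Over 20 N on the pad does damage.
- thumb_a (a point): Centre of the top of dispenser_a's round black thumb pad (32 mm across, 7 mm thick), which moves down with the plunger: 141 mm above the barrel's underside with the plunger fully out, 111 mm (11 mm above the barrel's top) when fully home.
- thumb_b (a point): Centre of the top of dispenser_b's round black thumb pad (32 mm across, 7 mm thick), which moves down with the plunger: 141 mm above the barrel's underside with the plunger fully out, 111 mm (11 mm above the barrel's top) when fully home.
- jar: Green glass paint jar with white lid, 56 mm across, 62 mm tall; origin under its centre. A bystander: leave it where it is.
- tin: Small brass paint tin with a yellow label, 60 mm across, 58 mm tall; origin under its centre. A bystander: leave it where it is.
- brush: Paint brush, about 190 mm long, lying beyond the rack and tray; origin near its middle, underneath. A bystander: leave it where it is.

How it is judged:
At the end, for the whole second after the job is handed in: One dispenser stands in a well of the rack (on its floor, upright within 0.15 rad) with its plunger at least 27.5 mm in; the other stands upright (within 0.15 rad) and at rest on the floor of the red tray, its plunger tried (more than 10 mm in) but not forced (less than 26.5 mm in) (((value of joint plunger_a above 0.0275 m and (horizontal distance between dispenser_a and well_0 below 0.006 m or horizontal distance between dispenser_a and well_1 below 0.006 m) and z of dispenser_a in the frame of rack below 0.014 m and angle between each of dispenser_a, dispenser_b's own z axis and vertical below 0.15 rad and value of joint plunger_b between 0.01 and 0.0265 m and x of dispenser_b in the frame of tray between -0.065 and 0.065 m and y of dispenser_b in the frame of tray between -0.055 and 0.055 m and z of dispenser_b in the frame of tray below 0.012 m and linear speed of each of dispenser_b, dispenser_a below 0.03 m/s) or (value of joint plunger_b above 0.0275 m and (horizontal distance between dispenser_b and well_0 below 0.006 m or horizontal distance between dispenser_b and well_1 below 0.006 m) and z of dispenser_b in the frame of rack below 0.014 m and angle between each of dispenser_b, dispenser_a's own z axis and vertical below 0.15 rad and value of joint plunger_a between 0.01 and 0.0265 m and x of dispenser_a in the frame of tray between -0.065 and 0.065 m and y of dispenser_a in the frame of tray between -0.055 and 0.055 m and z of dispenser_a in the frame of tray below 0.012 m and linear speed of each of dispenser_a, dispenser_b below 0.03 m/s))); the robot touches nothing.
It fails at once if more than 20 N on the thumb pad or plunger of dispenser_a (contact force between plunger_a and the fingers above 20 N or contact force between plunger_a and the arm above 20 N).
It fails at once if more than 20 N on the thumb pad or plunger of dispenser_b (contact force between plunger_b and the fingers above 20 N or contact force between plunger_b and the arm above 20 N).
It fails at once if the jar moved by more than 20 mm (distance of jar from where it was at the start of the episode above 0.02 m).
It fails at once if the tin moved by more than 20 mm (distance of tin from where it was at the start of the episode above 0.02 m).
It fails at once if the brush moved by more than 20 mm (distance of brush from where it was at the start of the episode above 0.02 m).
It also fails if it takes over 66 s, if anything falls off the work surface, if the arm or the gripper's body presses on something with over 40 N, if the wrist force passes 120 N, or if a joint passes its speed limit or range.

## Working session

There is one attempt and no reset: what is moved stays moved. The work goes in short steps, Python scripts to look and compute and a shell command to move; the robot and the scene stay as the last step left them, time stands still between calls to the robot, and variables do not carry over. Pictures are saved under pics/ and viewed, at most 10 in all, crops included, and the job is handed in when it is done.

```bash
mkdir -p pics; ls; cat > h.py <<'E'
import numpy as np, cv2
from bench import robot
def snap(n,f):
    p,d=robot.snapshot(n); cv2.imwrite(f'pics/{f}.png',p[:,:,::-1]); np.save(f'pics/{f}.npy',d); return p,d
def ray(n,u,v):
    c=robot.camera_params(n);k=np.array(c['intrinsics']);R=np.array(c['rotation'])
    r=np.linalg.inv(k)@[u,v,1]; return np.array(c['xyz']),R@(r*[1,-1,-1])
def atz(n,u,v,z):
    o,r=ray(n,u,v); return o+r*(z-o[2])/r[2]
def atd(n,u,v,d):
    o,r=ray(n,u,v); return o+r*d
E
python3 - <<'E'
from h import *
for n in('top','side'):
    snap(n,n+'0'); print(n,robot.camera_params(n))
o=robot.get_obs();print(o)
E
```

```text
pics
top {'intrinsics': array([[602.81066228,   0.        , 316.1998969 ],
       [  0.        , 602.81066228, 250.08882137],
       [  0.        ,   0.        ,   1.        ]]), 'xyz': array([ 0.4433789 , -0.02538074,  0.9500222 ]), 'rotation': array([[-0.00798783,  0.98176064, -0.18995325],
       [-0.99928792, -0.01484226, -0.03468962],
       [-0.03687624,  0.1895409 ,  0.9811801 ]])}
side {'intrinsics': array([[435.11081406,   0.        , 324.07857878],
       [  0.        , 435.11081406, 242.255031  ],
       [  0.        ,   0.        ,   1.        ]]), 'xyz': array([0.39153418, 0.53136228, 0.56309954]), 'rotation': array([[-0.9553699 ,  0.16946225, -0.24197292],
       [-0.29496462, -0.59228516,  0.74979608],
       [-0.01625484,  0.78770606,  0.61583678]])}
{'time': 0.1, 'q': array([-1.33331432e+00,  3.81134436e-01,  1.29817546e+00, -2.35382098e-05,
        1.46362403e+00, -2.15299816e-01]), 'joint_velocities': array([ 9.13928276e-05, -1.85521855e-03, -2.51175178e-03,  1.19686634e-04,
       -3.24344667e-05, -2.71340858e-04]), 'effort': array([ 3.70695299e-03, -4.38653898e+01, -2.24909806e+01,  7.14296708e-02,
        3.42317345e-02, -8.18249805e-05]), 'eef_pos': array([ 0.24053955, -0.49432985,  0.2461996 ]), 'eef_rot': array([[ 8.99232558e-01,  4.37470790e-01, -3.38288537e-04],
       [ 4.37470842e-01, -8.99231660e-01,  1.29812079e-03],
       [ 2.63690166e-04, -1.31530385e-03, -9.99999100e-01]]), 'ft_force': array([-0.30049666, -0.51605554,  0.36549341]), 'torque': array([ 0.00684298, -0.03653426, -0.00705179]), 'grasp_force': 0.0, 'width': 0.08850666488488264}
```

View pics/top0.png

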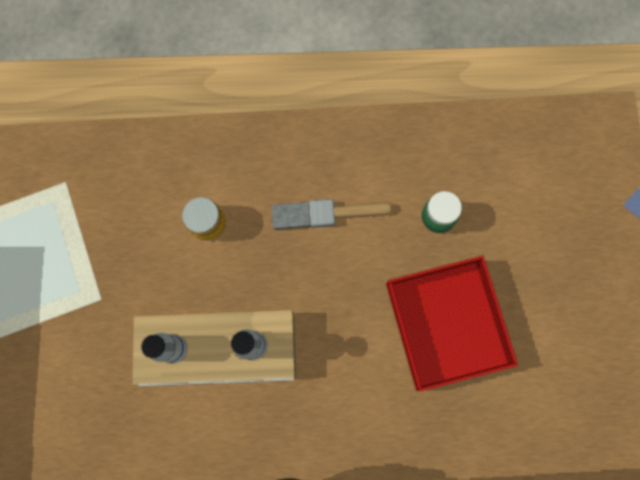

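View pics/side0.png

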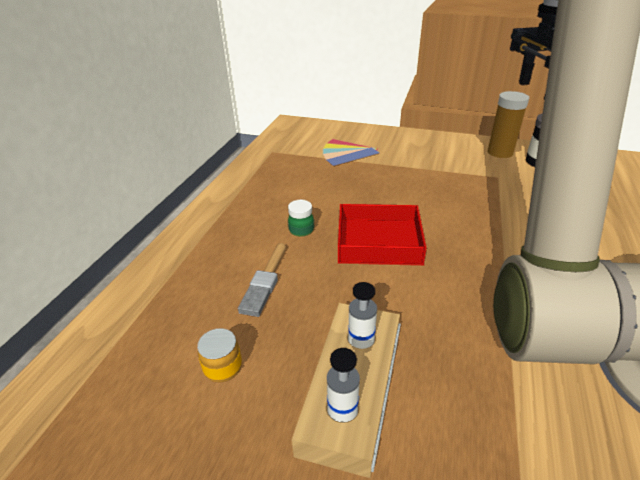

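The top view shows the thumb pads near (153,346) and (244,343). The rack corners are about (134,318), (292,311), (294,379) and (136,384), and the tray corners (388,283), (482,258), (515,365) and (418,389). The jar, tin and brush lie farther out.

```bash
python3 - <<'E'
from h import *
d=np.load('pics/top0.npy');p=cv2.imread('pics/top0.png')
def reg(n,mask,d):
    v,u=np.nonzero(mask); return np.array([atd(n,a,b,d[b,a]) for a,b in zip(u,v)])
for n,wins in (('top',[(138,330,172,362),(228,328,262,360)]),('side',[(325,345,362,372),(350,280,380,302)])):
    d=np.load(f'pics/{n}0.npy');p=cv2.imread(f'pics/{n}0.png')
    for (a,b,c,e) in wins:
        m=np.zeros(d.shape,bool);m[b:e,a:c]=p[b:e,a:c].max(2)<40;m&=d>0
        P=reg(n,m,d); z=np.percentile(P[:,2],90) ; T=P[P[:,2]>z-.004]
        print(n,'pad',len(T),'ztop',z.round(4),'mid',((T.max(0)+T.min(0))/2).round(4),'ext',np.ptp(T,axis=0).round(4))
print('rack',[atz('top',*c,.045).round(3)[:2] for c in((134,318),(292,311),(294,379),(136,384))])
d=np.load('pics/top0.npy')
P=reg('top',(np.indices(d.shape)[0]>305)&(np.indices(d.shape)[0]<392)&(np.indices(d.shape)[1]>125)&(np.indices(d.shape)[1]<300)&(d>0),d)
T=P[(abs(P[:,2]-.045)<.006)]; print('rackz',np.median(T[:,2]),cv2.minAreaRect(T[:,:2].astype(np.float32)*1000))
for nm,z0,z1 in(('barreltop',.098,.112),):
    T=P[(P[:,2]>z0)&(P[:,2]<z1)]
    for s in(0,1):
        t=T[(T[:,1]>np.median(P[:,1])) == s]; print(nm,len(t),t[:,:2].min(0),t[:,:2].max(0),np.median(t[:,2]))
C=np.array([atz('top',*c,.045)[:2] for c in((388,283),(482,258),(515,365),(418,389))]);print('tray',C.round(3),C.mean(0))
p=cv2.imread('pics/top0.png').astype(int);m=(p[:,:,2]>90)&(p[:,:,1]<40)&(d>0);m[:,:370]=0
P=reg('top',m,d);T=P[P[:,2]>.038];print(cv2.minAreaRect(T[:,:2].astype(np.float32)*1000),T[:,2].mean())
for c in ((201,212),(442,205)):print(c,atd('top',*c,d[c[1],c[0]]).round(3))
E
```

```text
top pad 317 ztop 0.1483 mid [0.4723 0.2211 0.1474] ext [0.0264 0.0291 0.0061]
top pad 323 ztop 0.1465 mid [0.4764 0.102  0.1453] ext [0.0264 0.0284 0.0056]
side pad 471 ztop 0.1454 mid [0.47   0.2254 0.1444] ext [0.0301 0.0308 0.006 ]
side pad 292 ztop 0.1435 mid [0.4733 0.106  0.1424] ext [0.0303 0.0299 0.0055]
rack [array([0.518, 0.284]), array([0.526, 0.044]), array([0.426, 0.041]), array([0.42 , 0.276])]Traceback (most recent call last):
  File "<stdin>", line 13, in <module>
  File "<stdin>", line 4, in reg
  File "h.py", line 11, in atd
    o,r=ray(n,u,v); return o+r*d
        ~~~^^^^^^^
  File "h.py", line 6, in ray
    c=robot.camera_params(n);k=np.array(c['intrinsics']);R=np.array(c['rotation'])
ValueError: time passes only in moves, steps and waits
```

```bash
python3 - <<'E'
from h import *
d=np.load('pics/top0.npy');c=robot.camera_params('top')
k=np.array(c['intrinsics']);R=np.array(c['rotation']);o=np.array(c['xyz'])
v,u=np.indices(d.shape);r=np.stack([(u-k[0,2])/k[0,0],-(v-k[1,2])/k[1,1],-np.ones(d.shape)],-1)
W=o+(r*d[...,None])@R.T
P=W[306:392,125:300].reshape(-1,3)
T=P[(abs(P[:,2]-.045)<.006)]; print('rackz',np.median(T[:,2]),cv2.minAreaRect(T[:,:2].astype(np.float32)*1000))
p=cv2.imread('pics/top0.png').astype(int);m=(p[:,:,2]>90)&(p[:,:,1]<40)&(d>0);m[:,:370]=0
P=W[m];T=P[P[:,2]>.038];print('tray',cv2.minAreaRect(T[:,:2].astype(np.float32)*1000),T[:,2].mean())
print('trayfloor',np.median(W[310:340,440:470,2]),'bench',np.median(W[400:420,200:350,2]))
for a in ((201,212),(442,205)):print(a,W[a[1],a[0]].round(3))
from scipy.spatial.transform import Rotation as Q
o=robot.get_obs();print(Q.from_matrix(o['eef_rot']).as_euler('ZYX',degrees=True),o['time'])
E
```

```text
rackz 0.045329829597423044 ((473.7246398925781, 162.87759399414062), (100.12586975097656, 241.27154541015625), 1.7376182079315186)
tray ((506.97796630859375, -193.02967834472656), (166.33090209960938, 148.7648468017578), 13.9984712600708) 0.04457273163352062
trayfloor 0.005731614971141719 bench 0.0009883130875334434
(201, 212) [0.679 0.183 0.056]
(442, 205) [ 0.681 -0.185  0.063]
[ 2.59426229e+01 -1.51083338e-02 -1.79924639e+02] 0.1
```

```bash
python3 -m jog '[[0,0,6.5,0,0,0,1],[0,0,6.5,0,0,0,1],[0,0,6.5,0,0,0,1],[0,0,6.4,0,0,0,1],[0,0,0,0,-30,0,1],[0,0,0,0,-30,0,1],[0,0,0,10,-30,0,1],[0,0,0,10,-30,0,1]]'; python3 -m jog '[[0,0,0,20,-35,0,1],[0,0,0,20,-35,0,1],[0,0,0,25,-35,0,1],[0,0,0,25,-35,0,1],[0,0,0,25,-35,0,1],[0,0,0,25,-35,0,1],[0,0,0,25,-35,0,1],[0,0,0,25,-35,0,1]]'
```

```text
time: 0.77
eef_pos: [0.2603, -0.3731, 0.2464]
eef_rot: [[1.0, -0.0, -0.0], [-0.0, -1.0, 0.001], [-0.0, -0.001, -1.0]]
ft_force: [0.9, 0.6, 0.2]
width: 0.0371
grasp_force: 0.0
time: 1.43
eef_pos: [0.4463, -0.0989, 0.2467]
eef_rot: [[1.0, 0.001, -0.0], [0.001, -1.0, 0.0], [-0.0, -0.0, -1.0]]
ft_force: [-0.4, -0.5, 0.5]
width: 0.0004
grasp_force: 0.0
```

```bash
python3 -m jog '[[0,0,0,5,-34,0,1],[0,0,0,5,-34,0,1],[0,0,0,5,-34,0,1],[0,0,0,5,-34,0,1],[0,0,0,5,-34,0,1],[0,0,0,4,-32,0,1],[0,0,0,0,0,0,1],[0,0,0,0,0,0,1]]'
```

```text
time: 2.1
eef_pos: [0.4742, 0.1021, 0.2464]
eef_rot: [[1.0, 0.004, -0.001], [0.004, -1.0, -0.0], [-0.001, 0.0, -1.0]]
ft_force: [0.0, -0.3, 0.1]
width: 0.0003
grasp_force: 0.0
```

```bash
python3 -m jog '[[0,0,0,1,-1,25,1],[0,0,0,0,0,25,1],[0,0,0,0,0,20,1],[0,0,0,0,0,12,1],[0,0,0,0,0,0,1]]';  python3 -m jog '[[0,0,0,0,0,2,1],[0,0,0,0,0,2,1],[0,0,0,0,0,2,1],[0,0,0,0,0,2,1],[0,0,0,0,0,0,1]]'
```

```text
time: 2.52
eef_pos: [0.4743, 0.1008, 0.1625]
eef_rot: [[1.0, -0.001, -0.005], [-0.001, -1.0, -0.0], [-0.005, 0.0, -1.0]]
ft_force: [0.6, -0.7, -0.4]
width: 0.0001
grasp_force: 0.0
time: 2.93
eef_pos: [0.4755, 0.102, 0.1568]
eef_rot: [[1.0, 0.001, 0.0], [0.001, -1.0, -0.0], [0.0, 0.0, -1.0]]
ft_force: [-0.3, -0.8, -0.0]
width: -0.0002
grasp_force: 0.0
```

```bash
python3 - <<'E'
from h import *
p,d=snap('side','a');cv2.imwrite('pics/a1.png',cv2.resize(p[180:480,220:520,::-1],None,fx=2,fy=2))
E
```

```text
(no output)
```

View pics/a1.png

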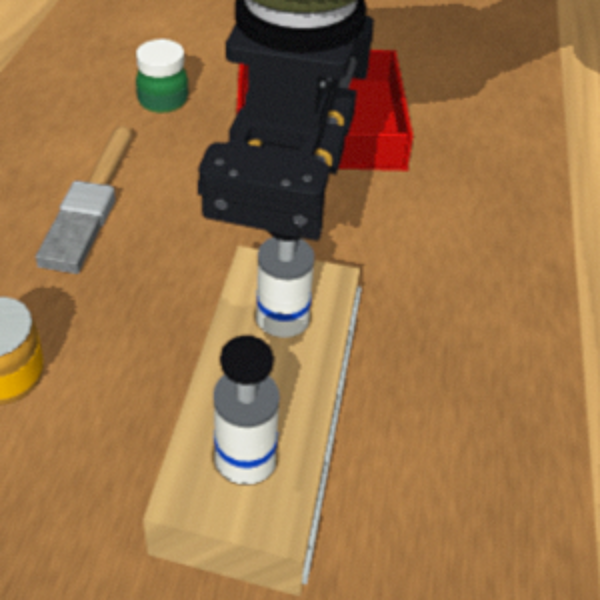

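```bash
python3 -m jog '[[0,0,0,0,1,2,1],[0,0,0,0,0,2,1],[0,0,0,0,0,2,1],[0,0,0,0,0,2,1],[0,0,0,0,0,2,1],[0,0,0,0,0,2,1],[0,0,0,0,0,0,1]]';  python3 -m jog '[[0,0,0,0,0,2,1],[0,0,0,0,0,2,1],[0,0,0,0,0,2,1],[0,0,0,0,0,2,1],[0,0,0,0,0,2,1],[0,0,0,0,0,1,1],[0,0,0,0,0,0,1]]'
```

```text
time: 3.57
eef_pos: [0.4754, 0.101, 0.1444]
eef_rot: [[1.0, 0.001, -0.0], [0.001, -1.0, 0.0], [-0.0, -0.0, -1.0]]
ft_force: [-0.7, 0.7, 0.2]
width: 0.0002
grasp_force: 0.0
time: 4.15
eef_pos: [0.4753, 0.1011, 0.1334]
eef_rot: [[1.0, 0.001, -0.001], [0.001, -1.0, 0.0], [-0.001, -0.0, -1.0]]
ft_force: [-0.7, 0.2, 0.1]
width: 0.0002
grasp_force: 0.0
```

```bash
python3 - <<'E'
from h import *
print(robot.tip_extent)
p,d=snap('side','b');cv2.imwrite('pics/b1.png',cv2.resize(p[260:380,310:430,::-1],None,fx=5,fy=5,interpolation=cv2.INTER_CUBIC))
print(robot.get_obs()['ft_force'])
E
```

```text
0.008
[-0.7244385  -0.52972409  1.02849319]
```

View pics/b1.png

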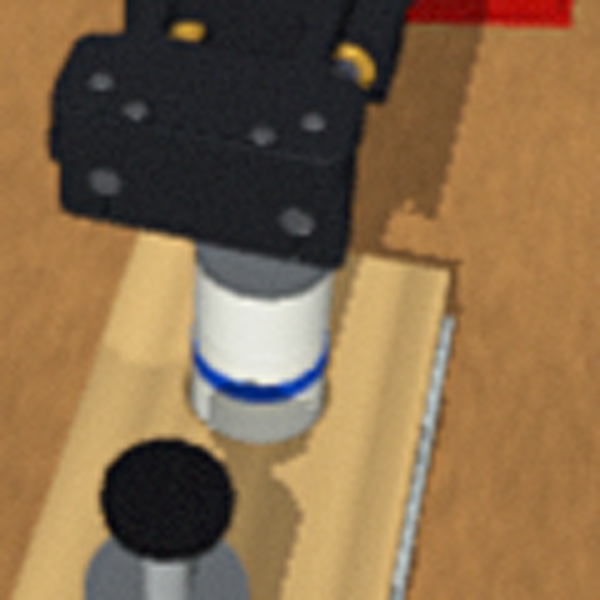

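```bash
python3 -m jog '[[0,0,0,0,0,2,1],[0,0,0,0,0,2,1]]';python3 -m jog '[[0,0,0,0,0,2,1],[0,0,0,0,0,2,1]]'
```

```text
time: 4.37
eef_pos: [0.4755, 0.1011, 0.1298]
eef_rot: [[1.0, 0.001, 0.0], [0.001, -1.0, 0.0], [0.0, -0.0, -1.0]]
ft_force: [-0.5, 0.1, 3.7]
width: 0.0002
grasp_force: 1.7
time: 4.53
eef_pos: [0.4757, 0.101, 0.126]
eef_rot: [[1.0, 0.001, 0.001], [0.001, -1.0, -0.0], [0.001, 0.0, -1.0]]
ft_force: [-2.7, -0.3, 11.1]
width: 0.0003
grasp_force: 5.6
```

```bash
python3 -m jog '[[0,0,0,0,0,0,1]]'; python3 -m jog '[[0,0,0,0,0,-10,1],[0,0,0,0,0,-25,1],[0,0,0,0,-30,-10,1],[0,0,0,-1,-30,0,1],[0,0,0,-1,-30,0,1],[0,0,0,-2,-31,0,1],[0,0,0,0,0,0,1]]'; python3 - <<'E'
from h import *
p,d=snap('side','c');p=p.astype(int);cv2.imwrite('pics/c1.png',cv2.resize(p[240:440,290:450,::-1].astype(np.uint8),None,fx=3,fy=3))
k=robot.camera_params('side');K=np.array(k['intrinsics']);R=np.array(k['rotation'])
v,u=np.nonzero((p.max(2)<40)&(d>0)&(np.indices(d.shape)[0]>270)&(np.indices(d.shape)[0]<330)&(np.indices(d.shape)[1]>340)&(np.indices(d.shape)[1]<390))
r=np.stack([(u-K[0,2])/K[0,0],-(v-K[1,2])/K[1,1],-np.ones(len(u))],-1)*d[v,u][:,None]
W=k['xyz']+r@R.T;W=W[W[:,2]<.16];z=np.percentile(W[:,2],90);T=W[W[:,2]>z-.004];print(len(T),z,T.mean(0))
E
```

```text
time: 4.62
eef_pos: [0.4756, 0.1011, 0.1258]
eef_rot: [[1.0, 0.001, 0.0], [0.001, -1.0, -0.0], [0.0, 0.0, -1.0]]
ft_force: [-0.7, -0.5, 4.9]
width: 0.0003
grasp_force: 2.3
time: 5.2
eef_pos: [0.4706, 0.2259, 0.1703]
eef_rot: [[1.0, 0.005, -0.0], [0.005, -1.0, 0.001], [-0.0, -0.001, -1.0]]
ft_force: [-0.5, 0.3, -0.2]
width: 0.0008
grasp_force: 0.0Traceback (most recent call last):
  File "<stdin>", line 6, in <module>
    return _quantile_unchecked(
        a, q, axis, out, overwrite_input, method, keepdims, weights)
    return _ureduce(a,
                    func=_quantile_ureduce_func,
    ...<5 lines>...
                    overwrite_input=overwrite_input,
                    method=method)
    r = func(a, **kwargs)
    result = _quantile(arr,
                       quantiles=q,
    ...<2 lines>...
                       out=out,
                       weights=wgt)
    slices_having_nans = np.isnan(arr[-1, ...])
                                  ~~~^^^^^^^^^
IndexError: index -1 is out of bounds for axis 0 with size 0
```

View pics/c1.png

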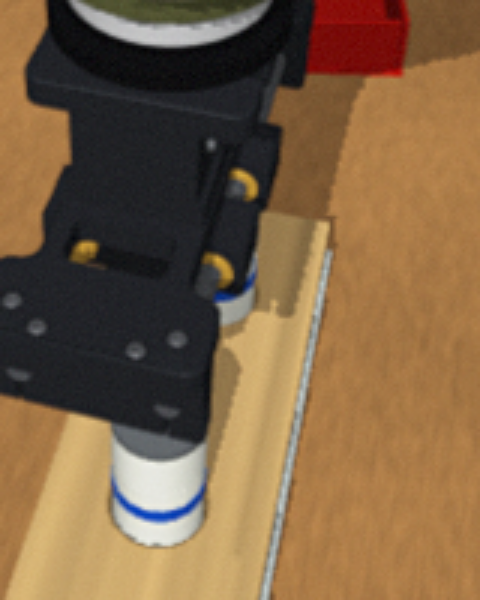

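The gripper hides the first dispenser from the side camera. The fingers are now over the second, about 3 mm off in y, so I'll correct that and press in fine steps.

```bash
python3 -m jog '[[0,0,0,1,3,3,1],[0,0,0,0,0,3,1],[0,0,0,0,0,3,1],[0,0,0,0,0,3,1],[0,0,0,0,0,2,1],[0,0,0,0,0,2,1],[0,0,0,0,0,2,1],[0,0,0,0,0,2,1]]'; python3 -m jog '[[0,0,0,0,0,1.5,1],[0,0,0,0,0,1.5,1]]'
```

```text
time: 5.92
eef_pos: [0.4726, 0.2189, 0.1509]
eef_rot: [[1.0, 0.001, 0.001], [0.001, -1.0, -0.0], [0.001, 0.0, -1.0]]
ft_force: [0.0, -1.2, 3.2]
width: 0.0006
grasp_force: 1.7
time: 6.08
eef_pos: [0.4725, 0.219, 0.1478]
eef_rot: [[1.0, 0.001, 0.001], [0.001, -1.0, -0.0], [0.001, 0.0, -1.0]]
ft_force: [-0.0, -2.1, 2.8]
width: 0.0003
grasp_force: 1.6
```

```bash
python3 -m jog '[[0,0,0,0,0,1.5,1],[0,0,0,0,0,1,1]]'; python3 -m jog '[[0,0,0,0,0,1,1],[0,0,0,0,0,1,1]]'
```

```text
time: 6.25
eef_pos: [0.4724, 0.219, 0.1452]
eef_rot: [[1.0, 0.001, 0.0], [0.001, -1.0, 0.0], [0.0, -0.0, -1.0]]
ft_force: [0.4, -0.4, 2.7]
width: 0.0007
grasp_force: 1.6
time: 6.42
eef_pos: [0.4725, 0.219, 0.1433]
eef_rot: [[1.0, 0.001, 0.0], [0.001, -1.0, -0.0], [0.0, 0.0, -1.0]]
ft_force: [-1.0, -1.6, 5.3]
width: 0.0002
grasp_force: 2.8
```

```bash
python3 -m jog '[[0,0,0,0,0,1,1]]'; python3 -m jog '[[0,0,0,0,0,0.7,1]]'
```

```text
time: 6.5
eef_pos: [0.4726, 0.219, 0.1425]
eef_rot: [[1.0, 0.001, 0.001], [0.001, -1.0, -0.0], [0.001, 0.0, -1.0]]
ft_force: [-0.2, -1.1, 8.0]
width: 0.0003
grasp_force: 3.8
time: 6.58
eef_pos: [0.4727, 0.219, 0.142]
eef_rot: [[1.0, 0.001, 0.001], [0.001, -1.0, 0.0], [0.001, -0.0, -1.0]]
ft_force: [-0.6, -0.7, 8.3]
width: 0.0004
grasp_force: 4.4
```

It bound at about 14 mm, with resistance climbing to 8 N, so I've stopped pressing. I'll retract and check both plungers.

```bash
python3 -m jog '[[0,0,0,0,0,-10,1],[0,0,0,0,0,-30,1],[0,0,0,-10,0,-30,0],[0,0,0,-30,0,-20,0],[0,0,0,-30,10,0,0],[0,0,0,-30,30,0,0],[0,0,0,-30,30,0,0],[0,0,0,0,0,0,0]]'; cat > pads.py <<'E'
from h import *
import sys
def pads(n,tag,wins):
    p,d=snap(n,tag);k=robot.camera_params(n);K=np.array(k['intrinsics']);R=np.array(k['rotation'])
    for a,b,c,e in wins:
        m=np.zeros(d.shape,bool);m[b:e,a:c]=p[b:e,a:c].max(2)<40
        v,u=np.nonzero(m&(d>0));
        if len(u)<20: print(n,'none');continue
        r=np.stack([(u-K[0,2])/K[0,0],-(v-K[1,2])/K[1,1],-np.ones(len(u))],-1)*d[v,u][:,None]
        W=k['xyz']+r@R.T;z=np.percentile(W[:,2],90);T=W[W[:,2]>z-.004];print(n,len(T),'ztop',z.round(4),((T.max(0)+T.min(0))/2).round(4),np.ptp(T,axis=0).round(3))
    return p
E
python3 - <<'E'
from pads import *
p=pads('top','d',[(138,325,180,365),(226,325,268,365)]);pads('side','d2',[(322,345,365,385),(345,280,385,320)])
cv2.imwrite('pics/d1.png',cv2.resize(p[290:400,110:310,::-1],None,fx=4,fy=4))
E
```

```text
time: 7.25
eef_pos: [0.3382, 0.1479, 0.2308]
eef_rot: [[1.0, -0.0, -0.004], [-0.0, -1.0, -0.001], [-0.004, 0.001, -1.0]]
ft_force: [0.4, 1.2, 0.5]
width: 0.0384
grasp_force: 0.0
top 325 ztop 0.1362 [0.4726 0.221  0.1353] [0.027 0.028 0.006]
top 306 ztop 0.1215 [0.476  0.1023 0.1204] [0.027 0.027 0.006]
side 456 ztop 0.1337 [0.4697 0.2254 0.1327] [0.03  0.031 0.006]
side 290 ztop 0.1187 [0.4731 0.1059 0.1173] [0.03  0.03  0.005]
```

View pics/d1.png

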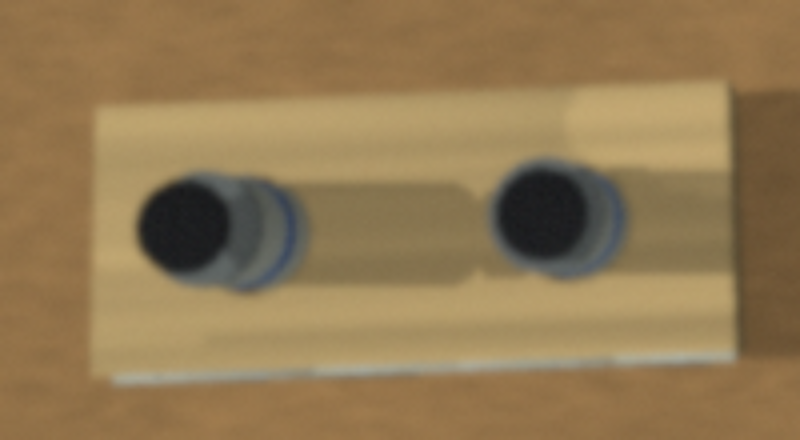

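View pics/d2.png

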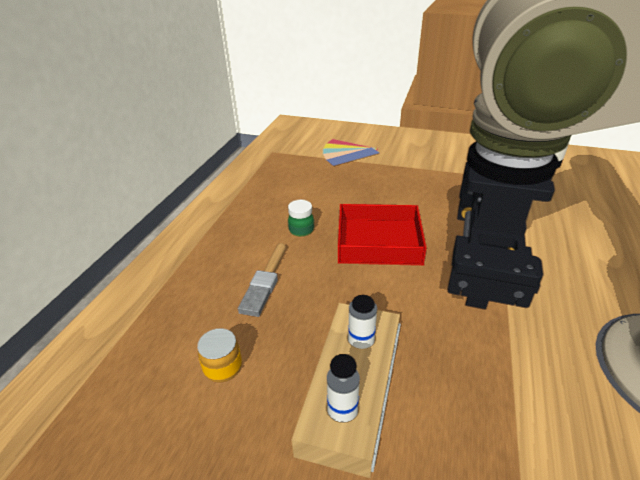

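Both cameras agree. The first pad (well_0) is at about 0.120, so that plunger is home. The second (well_1) is at about 0.135, so about 14 mm in. Next I grasp the second.

```bash
python3 -m jog '[[0,0,0,34,-19,0,0],[0,0,0,34,-19,0,0],[0,0,0,33,-19,0,0],[0,0,0,33,-18,0,0],[0,0,0,0,0,20,0],[0,0,0,0,0,30,0],[0,0,0,0,0,10,0],[0,0,0,0,0,0,0]]'
```

```text
time: 8.02
eef_pos: [0.4771, 0.2259, 0.1682]
eef_rot: [[1.0, 0.002, -0.006], [0.002, -1.0, -0.001], [-0.006, 0.001, -1.0]]
ft_force: [-0.7, -0.1, 0.4]
width: 0.0882
grasp_force: 0.0
```

```bash
python3 -m jog '[[0,0,0,-2,0,0,0],[0,0,0,-2,0,0,0],[0,0,0,0,0,0,0],[0,0,0,0,0,0,0]]'
```

```text
time: 8.35
eef_pos: [0.4737, 0.2253, 0.1725]
eef_rot: [[1.0, 0.001, 0.002], [0.001, -1.0, 0.0], [0.002, -0.0, -1.0]]
ft_force: [-0.3, -0.5, 0.5]
width: 0.0884
grasp_force: 0.0
```

```bash
python3 -m jog '[[0,0,0,-1.5,2.4,10,0],[0,0,0,0,0,25,0],[0,0,0,0,0,25,0],[0,0,0,0,0,15,0],[0,0,0,0,0,9,0],[0,0,0,0,0,0,0],[0,0,0,0,0,0,0]]'
```

```text
time: 8.93
eef_pos: [0.4724, 0.2228, 0.0882]
eef_rot: [[1.0, 0.001, 0.001], [0.001, -1.0, 0.0], [0.001, -0.0, -1.0]]
ft_force: [-0.1, 0.6, 1.4]
width: 0.0879
grasp_force: 0.0
```

```bash
python3 -m jog '[[0,0,0,0,0,0,0.3],[0,0,0,0,0,0,0.5],[0,0,0,0,0,0,0.6],[0,0,0,0,0,0,1],[0,0,0,0,0,0,1],[0,0,0,0,0,0,1],[0,0,0,0,0,0,1],[0,0,0,0,0,0,1]]'
```

```text
time: 9.6
eef_pos: [0.472, 0.2228, 0.0876]
eef_rot: [[1.0, 0.001, 0.0], [0.001, -1.0, 0.0], [0.0, -0.0, -1.0]]
ft_force: [0.0, -0.1, 0.2]
width: 0.0393
grasp_force: 30.0
```

```bash
python3 -m jog '[[0,0,0,0,0,-5,1],[0,0,0,0,0,-10,1],[0,0,0,0,0,-15,1],[0,0,0,0,0,-20,1],[0,0,0,0,0,-25,1],[0,0,0,0,0,-25,1],[0,0,0,0,0,-25,1],[0,0,0,0,0,-25,1]]'; python3 -m jog '[[0,0,0,0,5,-10,1],[0,0,0,0,15,0,1],[0,0,0,0,25,0,1],[0,0,0,2,30,0,1],[0,0,0,3,30,0,1],[0,0,0,3,30,0,1],[0,0,0,3,30,0,1],[0,0,0,3,30,0,1]]'
```

```text
time: 10.27
eef_pos: [0.4715, 0.2226, 0.2389]
eef_rot: [[1.0, 0.001, -0.001], [0.001, -1.0, -0.0], [-0.001, 0.0, -1.0]]
ft_force: [1.7, -0.4, -2.9]
width: 0.0391
grasp_force: 30.0
time: 10.93
eef_pos: [0.4855, 0.0261, 0.2468]
eef_rot: [[1.0, 0.001, -0.002], [0.001, -1.0, 0.0], [-0.002, -0.0, -1.0]]
ft_force: [0.9, -0.3, -2.1]
width: 0.0391
grasp_force: 30.0
```

```bash
python3 -m jog '[[0,0,0,3,30,0,1],[0,0,0,3,30,0,1],[0,0,0,3,30,0,1],[0,0,0,3,30,0,1],[0,0,0,3,30,0,1],[0,0,0,3,30,0,1],[0,0,0,3,25,0,1],[0,0,0,0,14,0,1]]'; python3 -m jog '[[0,0,0,0,0,0,1],[0,0,0,0,0,0,1],[0,0,0,0,0,20,1],[0,0,0,0,0,30,1],[0,0,0,0,0,30,1],[0,0,0,0,0,30,1],[0,0,0,0,0,20,1],[0,0,0,0,0,0,1]]'
```

```text
time: 11.6
eef_pos: [0.5069, -0.1939, 0.2464]
eef_rot: [[1.0, -0.001, -0.001], [-0.001, -1.0, 0.0], [-0.001, -0.0, -1.0]]
ft_force: [0.1, -0.1, -2.7]
width: 0.0393
grasp_force: 30.0
time: 12.27
eef_pos: [0.5055, -0.1886, 0.114]
eef_rot: [[1.0, 0.002, -0.007], [0.002, -1.0, 0.005], [-0.007, -0.005, -1.0]]
ft_force: [-0.9, -0.1, -3.3]
width: 0.0394
grasp_force: 30.0
```

```bash
python3 -m jog '[[0,0,0,0,0,10,1],[0,0,0,0,0,7,1],[0,0,0,0,0,3,1],[0,0,0,0,0,0,1],[0,0,0,0,0,0,1]]'
```

```text
time: 12.68
eef_pos: [0.5075, -0.1913, 0.0982]
eef_rot: [[1.0, 0.001, 0.001], [0.001, -1.0, -0.001], [0.001, 0.001, -1.0]]
ft_force: [-0.7, 0.3, -1.5]
width: 0.0395
grasp_force: 30.0
```

```bash
python3 -m jog '[[0,0,0,0,0,5,1],[0,0,0,0,0,4,1],[0,0,0,0,0,2,1],[0,0,0,0,0,1,1],[0,0,0,0,0,0,1],[0,0,0,0,0,0,1]]'; python3 -m jog '[[0,0,0,0,0,1,1],[0,0,0,0,0,0,1]]'
```

```text
time: 13.18
eef_pos: [0.5073, -0.1913, 0.0856]
eef_rot: [[1.0, 0.001, -0.0], [0.001, -1.0, 0.0], [-0.0, -0.0, -1.0]]
ft_force: [0.1, 0.2, -2.8]
width: 0.0392
grasp_force: 30.0
time: 13.35
eef_pos: [0.5074, -0.1913, 0.0846]
eef_rot: [[1.0, 0.001, 0.0], [0.001, -1.0, -0.0], [0.0, 0.0, -1.0]]
ft_force: [-0.4, -0.5, -1.5]
width: 0.0392
grasp_force: 30.0
```

```bash
python3 -m jog '[[0,0,0,0,0,0.6,1],[0,0,0,0,0,0,1]]'
```

```text
time: 13.52
eef_pos: [0.5076, -0.1913, 0.0846]
eef_rot: [[1.0, 0.001, 0.001], [0.001, -1.0, -0.001], [0.001, 0.001, -1.0]]
ft_force: [-0.7, 1.3, 4.0]
width: 0.0392
grasp_force: 30.0
```

The dispenser is on the tray floor. I'll open slowly, rise and back away.

```bash
python3 -m jog '[[0,0,0,0,0,0,0.5],[0,0,0,0,0,0,0.4],[0,0,0,0,0,0,0.2],[0,0,0,0,0,0,0],[0,0,0,0,0,0,0],[0,0,0,0,0,0,0],[0,0,0,0,0,0,0]]'; python3 -m jog '[[0,0,0,0,0,-10,0],[0,0,0,0,0,-20,0],[0,0,0,0,0,-30,0],[0,0,0,0,0,-30,0],[0,0,0,0,0,-30,0],[0,0,0,0,0,-30,0],[0,0,0,-30,0,0,0],[0,0,0,-30,0,0,0]]'; python3 -m jog '[[0,0,0,-30,20,0,0],[0,0,0,-20,30,0,0],[0,0,0,-10,30,0,0],[0,0,0,0,20,0,0],[0,0,0,0,0,0,0],[0,0,0,0,0,0,0]]'
python3 - <<'E'
from pads import *
p=pads('top','f',[(226,325,268,365),(400,280,500,370)]);q=pads('side','f2',[(345,280,385,320),(350,170,410,225)])
cv2.imwrite('pics/f1.png',np.vstack([cv2.resize(p[:,:,::-1],(400,300)),cv2.resize(q[100:400,200:600,::-1],(400,300))]))
E
```

```text
time: 14.1
eef_pos: [0.5073, -0.1913, 0.0839]
eef_rot: [[1.0, 0.001, -0.0], [0.001, -1.0, 0.0], [-0.0, -0.0, -1.0]]
ft_force: [-0.5, -0.4, 1.0]
width: 0.082
grasp_force: 0.0
time: 14.77
eef_pos: [0.4474, -0.1915, 0.236]
eef_rot: [[1.0, 0.002, 0.004], [0.002, -1.0, -0.003], [0.004, 0.003, -1.0]]
ft_force: [-0.2, -0.9, -0.3]
width: 0.0885
grasp_force: 0.0
time: 15.27
eef_pos: [0.3871, -0.2917, 0.2343]
eef_rot: [[1.0, -0.001, 0.0], [-0.001, -1.0, 0.0], [0.0, -0.0, -1.0]]
ft_force: [-1.0, 1.5, -0.1]
width: 0.0882
grasp_force: 0.0
top 321 ztop 0.1214 [0.4761 0.1027 0.1204] [0.027 0.028 0.006]
top 311 ztop 0.1342 [ 0.5087 -0.1902  0.1336] [0.027 0.027 0.007]
side 287 ztop 0.1186 [0.4732 0.1059 0.1174] [0.03  0.031 0.006]
side 112 ztop 0.1303 [ 0.5053 -0.1876  0.1287] [0.028 0.029 0.005]
```

View pics/f1.png

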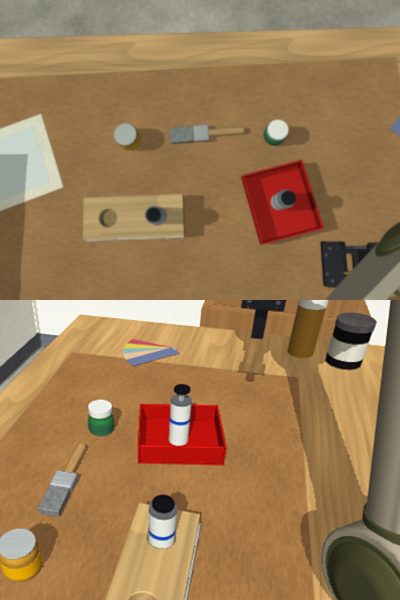

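The check picture shows one dispenser upright in the tray, 14 mm in. The other is in well_0 with its plunger home (pad about 0.120). The jar, tin and brush haven't moved and the gripper is clear.

```bash
python3 -c "
from bench import robot
print(robot.job_done())"
```

```text
the job is handed in; nothing more can be done
None
```

I handed the job in at about 15 s on the robot's clock: the smooth dispenser is still in the rack (-y well) with its plunger home, and the binding one, stopped at about 8 N, stands upright in the red tray with its plunger about 14 mm in; no verdict was returned.

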